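# Slide a tea carton home between the rack's guide rails

### The job

Put the tea carton that stands in front of the wooden carton rack away in the rack's empty lane, the one nearest the robot: push it along the worktop with the fingertips, until its far end is fully home against the back board. Do not grip or lift it and do not press hard enough to crush it. The rack's thin rails are only plugged in, so neither the carton nor the robot may touch a rail; leave everything else where it is.

Things in the scene. Friction and masses are not known exactly. Their poses are not given: they have to be found in the camera images.
- carton: The tea carton to be put away: a loose, closed, cream cardboard box with a red band, 52 mm wide (its x axis), 150 mm long (its y axis), 62 mm high (z up), 70 to 140 g. Origin at the centre of its underside. It stands on the worktop out in front of the mouth of the empty lane, 30 to 90 mm short of it, up to 26 mm to either side of its centreline and turned up to 0.26 rad; it slides and turns easily when pushed.
- rack: Carton rack, a fixed comb of light wood with no floor: back board 50 mm high, and four rails along its y axis, forming three lanes 68 mm wide. Origin on the worktop, on the centreline of the empty lane (nearest the robot), at the lane-side face of the back board. y: out of the lane to its mouth, roughly to the robot's left; x: across the lanes, away from the robot. A carton fully home has its centre at y = 75 mm.
- lane_mouth (a point): Point on the worktop in the middle of the empty lane's open mouth, between the ends of its two rails, 165 mm along the rack's y axis from the back board.
- lane_back (a point): Point on the worktop at the closed end of the empty lane, on its centreline, at the face of the back board.
- rail_near: The empty lane's rail on the robot's side, light wood, 8 mm thick, 22 mm high, 165 mm long. Origin at its back-board end on the worktop, in the middle of its thickness (38 mm along the rack's -x from the lane's centreline); it runs along its y axis.
- rail_far: The empty lane's other rail, away from the robot, the same size; its origin lies 38 mm along the rack's +x from the lane's centreline. It parts the empty lane from the lane with the stored carton.
- rail_3: The rack's third rail, between the stored carton and the black tin box; same size, 114 mm along the rack's +x.
- rail_4: The rack's outermost rail, farthest from the robot; same size, 190 mm along the rack's +x.
- stored_carton: A second carton just like the first, already put away in the middle lane; 52 x 150 x 62 mm, origin at the centre of its underside. Leave it alone.
- tin_box: A black metal box, 58 x 190 x 68 mm, in the lane farthest from the robot; its end stands out of the lane by about 30 mm. Origin at the centre of its underside. Leave it alone.
- spice_jar: A glass spice jar with a green cap, 46 mm across and 106 mm high, on the worktop behind the work. Origin at the centre of its underside. Leave it alone.
- salt_shaker: A grey and clear salt shaker, 44 mm across and 90 mm high, beside the spice jar. Origin at the centre of its underside. Leave it alone.
Mind the look-alikes: they are no part of the job. What is shaped like the carton but orange or yellow is not meant.

How it is judged (in metres and radians):
At the end, for the whole second after the job is handed in: The carton lies flat on the worktop in the lane nearest the robot, its inner end within 5 mm of the back board, its centre within 8 mm of the lane's centreline, turned less than 0.09 rad from it, and is at rest (y of carton in the frame of rack below 0.08 m and x of carton in the frame of rack between -0.008 and 0.008 m and angle between the y axis of carton and the y axis of rack, either way round below 0.09 rad and angle between carton's own z axis and vertical below 0.05 rad and height (world z) of carton below 0.004 m and linear speed of carton below 0.01 m/s); the robot touches nothing.
It fails at once if a rail of the rack is touched, by the carton, the robot or anything else (contact force between any of rail_near, rail_far, rail_3, rail_4 and anything else above 0.05 N).
It fails at once if the carton is lifted or tipped: its underside more than 6 mm off the worktop, or leaning more than 0.12 rad (height (world z) of carton above 0.006 m or angle between carton's own z axis and vertical above 0.12 rad).
It fails at once if the carton is gripped or crushed: the fingers press it with more than 30 N (contact force between the fingers and carton above 30 N).
It fails at once if the stored carton, the tin box, the spice jar or the salt shaker is moved more than 10 mm (distance of any of stored_carton, tin_box, spice_jar, salt_shaker from where it was at the start of the episode above 0.01 m).
It also fails if it takes over 64 s, if anything falls off the work surface, if the arm or the gripper's body presses on something with over 40 N, if the wrist force passes 120 N, or if a joint passes its speed limit or range.

### The arm

A 6-joint arm with a two-finger parallel gripper is mounted at the origin on a cart in front of the work surface, level with it; the furniture and walls round the work are solid. World frame = base frame: x ahead of the robot, y to its left, z up, the work surface at z = 0. Lengths are in mm, angles in degrees, forces in N, time in s.
With the tool pointing down it reaches from about 325 to 875 mm from the base axis. Payload 4.4 kg.
Tool frame: the origin (TCP) lies at the very end of the fingers, on their centre line; the grasp point (between the pads) lies behind it (ctrl.grasp_offset is the z of the grasp point in the tool frame, in mm); z points along the fingers, y is the line along which they close (so a half turn about z gives the same grasp; the last joint's range is limited). The gripper opens to 85 mm and grips with 20 to 120 N. Pads are 22 mm wide; open, the fingers measure 114 mm over their backs; the gripper's body (76 mm by 85 mm) begins 54 mm behind the grasp point. The pads swing forward as they close: fully open they stand 13 mm farther back than shut.
Start: joints at [-74.628, 11.837, 88.321, -0, 79.842, -8.623], TCP at [233.82, -525.315, 231.282] pointing down, gripper open.
Joint ranges: [-156.59, 156.59], [-49.26, 127.26], [12.9, 141.05], [-63.56, 243.56], [4.71, 150.69], [-161.64, 161.64]. Speed limits (degrees/s): [159.86, 159.86, 180, 180, 180, 180].

### API

Orientations are given as a 3x3 rotation matrix whose columns are the frame's x, y, z axes.
In Python, from bench import ctrl, viewer gives the robot as it stands.
- The arm moves only by the tool move_arm, never from a script. Its argument "deltas" is a list of rows, each an object with "twist": the turn, a rotation vector about the world's x, y, z in rad, a list of three; "offset": the shift along the world's x, y, z in m, a list of three; "gripper": the closure, from -1 (fully open) to 1 (shut), so that 0 is half open. In form: [{"twist": [ax, ay, az], "offset": [dx, dy, dz], "gripper": gripper}, ...]. A call has 1 to 12 rows; each row is the pose to reach, as a shift and turn from the pose commanded when the call began; what a row does not reach only later rows make up. A row lasts 1/10 s, in which the tool goes at most 50 mm and 8.59 degrees, less where a joint would pass 70% of its speed; a pose out of reach is approached as far as the arm can. A call with a gripper value outside its range is refused whole. The fingers move at their own pace and stop on an object; the grip force is fixed at half the most. Time passes only in rows, so rows that repeat a pose let the fingers close. It gives the time, the measured TCP pose, the force, the opening and the grip force at its end, in the units of the state.
- ctrl.get_obs(): the state, without advancing time (a new reading comes with each control period).
- viewer.camera(name): name is "scene" or "top" or "wrist"; returns a dict with "frame" (384x512x3 uint8, red, green, blue), "fx", "fy", "cx", "cy" (pixels), "R" (3x3) and "t" (3): a world point X has camera coordinates R X + t; the wrist camera has in their place "mount" (4x4, takes a point from camera to tool coordinates, whose origin is the TCP and whose axes are the flange's). Camera axes: x right, y down, z forward; pixel columns grow to the right and rows downward; lengths in mm; the calibration is good to about 2 mm. The wrist camera is an equidistant fisheye: a pixel r from the principal point sees the ray r / f radians off the axis. A picture is of the moment at which its call begins: read the wrist's pose just before it. There is no depth.
- ctrl.hand_in(): hands the job in; it is judged then, once.
The state is a dict: "time_s": time; "q": joint angles; "qvel": joint speeds; "joint_efforts": joint torques, N m; "eef_pos": TCP position; "tool_rot": TCP orientation; "ft_force": force on the tool from outside, world axes, zero at the start; "torque": the same for the moment, N m; "gripper_width": finger opening in mm; "grip_force": force on a finger pad.
Only numpy, scipy, OpenCV 4.12 (cv2) and the standard library are available. Lean on these libraries where they do the work, as an engineer would, in place of code of your own. Each camera call takes 0.05 s, during which the arm holds its last target. There are 200 camera calls.

## Working session

There is one attempt and no reset: what is moved stays moved. The work goes in short steps, Python scripts to look and compute and a tool call to move; the robot and the scene stay as the last step left them, time stands still between calls to the robot, and variables do not carry over. Pictures are saved under pics/ and viewed, at most 12 in all, crops included, and the job is handed in when it is done.

Besides the shell and the picture viewer there is one more tool, called after "Emit:" in YAML: its name, and indented under it one key for each argument. move_arm: Moves the arm, as the interface text tells. Its arguments: {"type":"object","properties":{"deltas":{"type":"array"}},"required":["deltas"]}

```bash
mkdir -p pics; ls
cat > h.py <<'E'
import numpy as np, cv2
from bench import ctrl, viewer
def ray(c,u,v):
    d=np.array([(u-c["cx"])/c["fx"],(v-c["cy"])/c["fy"],1.]); R=np.array(c["R"]); t=np.array(c["t"])
    return -R.T@t, R.T@d
def onz(c,u,v,z):
    o,d=ray(c,u,v); return o+d*(z-o[2])/d[2]
E
python3 - <<'E'
from h import *
a=viewer.camera("scene");b=viewer.camera("top")
np.save('pics/s.npy',a["frame"]);np.save('pics/t.npy',b["frame"])
import pickle;pickle.dump((a,b),open('pics/c.pkl','wb'))
cv2.imwrite("pics/a.png",cv2.cvtColor(np.array(a["frame"]),cv2.COLOR_RGB2BGR))
cv2.imwrite("pics/b.png",cv2.cvtColor(np.array(b["frame"]),cv2.COLOR_RGB2BGR))
for c in(a,b):print(c["fx"],c["cx"],c["cy"],-np.array(c["R"]).T@np.array(c["t"]),np.array(c["R"]).round(2).tolist())
print(ctrl.grasp_offset)
E
```

```text
pics
488.1319096134407 258.4616754775208 191.30605829183182 [-297.7078352   666.00873554  771.44365879] [[-0.64, -0.77, -0.01], [-0.42, 0.36, -0.83], [0.64, -0.53, -0.55]]
398.8060416616839 256.39436361880246 191.1438995337054 [ 402.51950721  -53.61804448 1187.10943728] [[0.01, -1.0, -0.01], [-0.99, -0.01, -0.17], [0.17, 0.01, -0.99]]
-18.700000000000003
```

View pics/a.png

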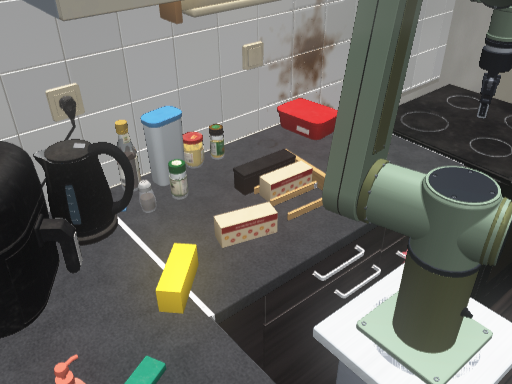

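View pics/b.png

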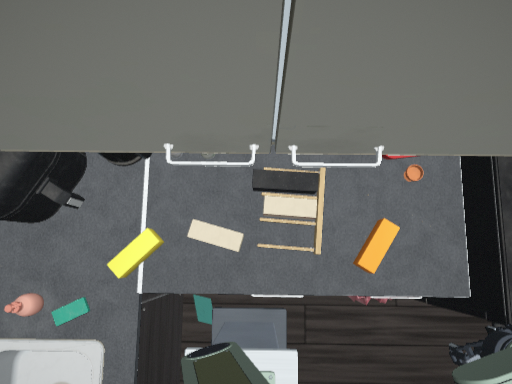

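The carton meant is the cream one at top (215,235), scene (247,225). Look-alikes: stored cream carton in the middle lane at top (291,205), yellow box (135,253), orange box (378,246). The empty lane lies between the rails at top rows ~221 and ~247, and the back board is at column ~320. Next, a close crop with corners.

Run:
```python
from h import *
import pickle;a,b=pickle.load(open('pics/c.pkl','rb'))
f=np.array(b["frame"]);bg=cv2.cvtColor(f,cv2.COLOR_RGB2BGR)
hsv=cv2.cvtColor(f,cv2.COLOR_RGB2HSV)
cv2.imwrite('pics/crop.png',cv2.resize(bg[160:260,175:335],None,fx=5,fy=5,interpolation=cv2.INTER_CUBIC))
roi=np.zeros(f.shape[:2],np.uint8);roi[160:262,180:335]=1
m=((hsv[...,2]>120)&(roi>0)).astype(np.uint8)
n,l,s,c=cv2.connectedComponentsWithStats(m)
for i in range(1,n):
    if s[i,4]>30: print(s[i],c[i].round(1),np.median(hsv[l==i],0))
i=l[235,215]; cs,_=cv2.findContours((l==i).astype(np.uint8),0,2)
r=cv2.minAreaRect(cs[0]);print(r)
P=np.array([onz(b,u,v,62)[:2] for u,v in cv2.boxPoints(r)]);print(P.round(1).tolist(),P.mean(0))
print(np.linalg.norm(np.diff(P,axis=0),axis=1))
```

```text
[180 160  75   7 400] [217.1 163.4] [ 98.   7. 194.]
[ 259  160   76   95 2326] [298.4 201.3] [ 21.  37. 219.]
[ 187  219   57   33 1085] [215.1 234.9] [ 22.  34. 231.]
[257 243  57   9 222] [285.3 247. ] [ 19.  74. 196.]
((215.05548095703125, 234.81272888183594), (54.82905197143555, 19.85067367553711), 16.50436019897461)
[[463.1, 156.8], [517.0, 143.1], [474.7, -6.8], [421.6, 8.0]] [469.09196898  75.29366127]
[ 55.58988997 155.69805509  55.13675321]
```

View pics/crop.png

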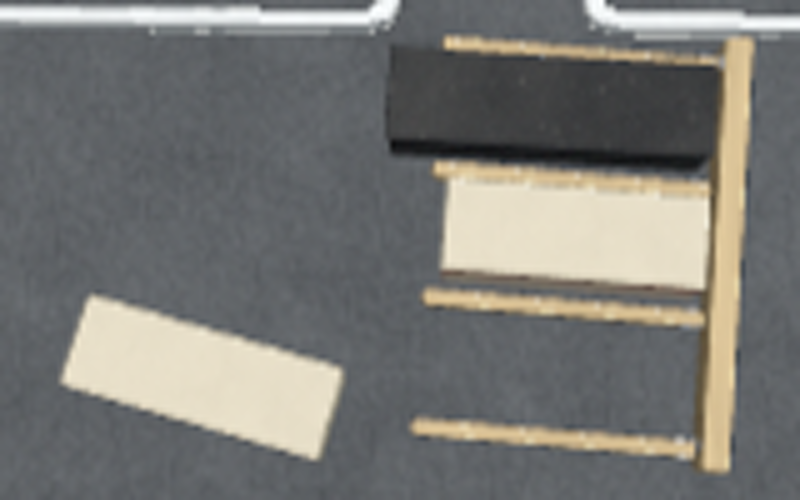

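The crop confirms the choice: the cream carton is at crop (62–343, 295–460), loose. The near rail runs (412,426)–(695,450), the far rail (424,296)–(705,318), and the back board's lane face is at x≈703. Now I fit the rails and check with the scene view.

```bash
cat >> h.py <<'E'
def tri(c1,p1,c2,p2):
    o1,d1=ray(c1,*p1);o2,d2=ray(c2,*p2)
    s=np.linalg.lstsq(np.c_[d1,-d2],o2-o1,rcond=None)[0];A=o1+d1*s[0];B=o2+d2*s[1]
    return (A+B)/2,np.linalg.norm(A-B)
E
python3 - <<'E'
from h import *
import pickle;a,b=pickle.load(open('pics/c.pkl','rb'))
f=np.array(b["frame"]).astype(float); g=f.sum(2)
def rail(u0,u1,va,vb):  # intensity-weighted centre per column
    P=[]
    for u in range(u0,u1):
        vc=va+(vb-va)*(u-u0)/(u1-u0); r=np.arange(int(vc)-3,int(vc)+5)
        w=np.clip(g[r,u]-330,0,None); P.append(onz(b,u,(w*r).sum()/w.sum(),22)[:2])
    P=np.array(P);k=np.polyfit(P[:,1],P[:,0],1);return k
kn=rail(260,310,245.5,249.5);kf=rail(263,312,219.5,223)
print(kn,kf,"angles",np.arctan(kn[0]),np.arctan(kf[0]))
for k in(kn,kf):print(np.polyval(k,[-100,-200]))
for n,(x,y),z in [("near mouth",(412,426),22),("far mouth",(424,296),22),("bb face top near",(703,400),50),("bb face top mid",(710,300),50),("bb near corner",(697,468),50)]:
    print(n,onz(b,(x+.5)/5-.5+175,(y+.5)/5-.5+160,z).round(1))
# carton in scene
fa=np.array(a["frame"]);cv2.imwrite('pics/crop2.png',cv2.resize(cv2.cvtColor(fa,cv2.COLOR_RGB2BGR)[150:250,205:335],None,fx=6,fy=6,interpolation=cv2.INTER_CUBIC))
E
```

```text
[7.05985752e-02 4.47113554e+02] [7.11980733e-02 5.23279137e+02] angles 0.07048163321357223 0.07107813291974632
[440.05369623 432.99383871]
[516.15932963 509.0395223 ]
near mouth [443.9 -42.9  22. ]
far mouth [519.5 -49.   22. ]
bb face top near [ 459.4 -207.7   50. ]
bb face top mid [ 516.2 -212.4   50. ]
bb near corner [ 421.3 -203.8   50. ]
```

View pics/crop2.png

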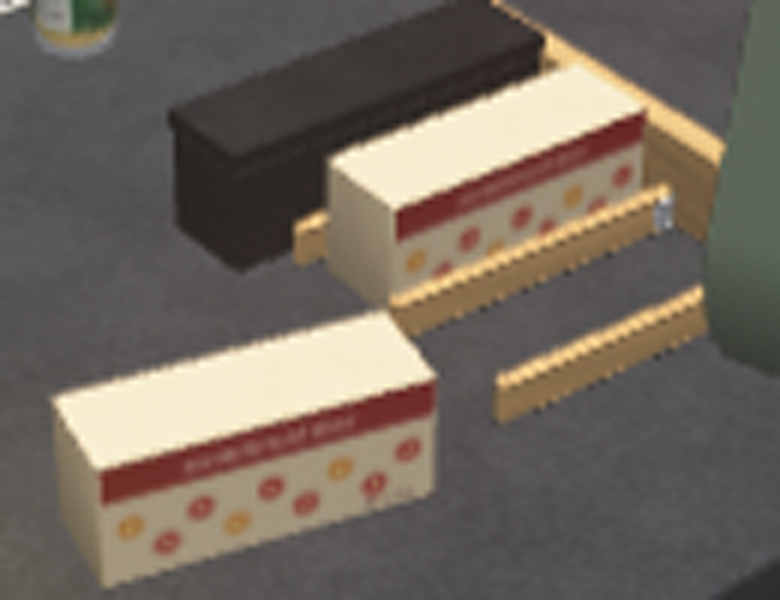

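Crop2 shows the same carton in front, with top corners at crop2 (52,400), (385,312), (437,378), (102,470), and the near rail mouth at (497,378). The plan has two steps:
1. Square the carton up with both open fingers along its near long side.
2. Turn 90° and push its rear end with both fingertips, above rail height.

```bash
cat >> h.py <<'E'
O=np.array([470.4,-210.]);XR=np.array([.9975,-.0707]);YR=np.array([.0707,.9975])
def rk(p): d=np.asarray(p)[:2]-O; return np.array([d@XR,d@YR])
def wd(x,y): return O+x*XR+y*YR
def topfit(b,th=150):
    f=np.array(b["frame"]);g=f.sum(2).astype(float)
E
sed -i '/^def topfit/,$d' h.py
python3 - <<'E'
from h import *
import pickle;a,b=pickle.load(open('pics/c.pkl','rb'))
cr=lambda x,y,s,ox,oy:((x+.5)/s-.5+ox,(y+.5)/s-.5+oy)
S=[(52,400),(385,312),(437,378),(102,470)];T=[(90,295),(343,370),(320,460),(62,383)]
Q=[]
for s,t in zip(S,T):
    p,e=tri(a,cr(*s,6,205,150),b,cr(*t,5,175,160));Q.append(rk(p));print(p.round(1),round(e,1),rk(p).round(1))
p,e=tri(a,cr(497,376,6,205,150),b,cr(412,426,5,175,160));print("near rail mouth top",p.round(1),e,rk(p))
Q=np.array(Q);print(Q.mean(0))
o=ctrl.get_obs();print(o["eef_pos"],np.array(o["tool_rot"]).round(3).tolist(),o["ft_force"],o["gripper_width"],o["time_s"])
print(wd(-85,285),wd(-60,285))
E
```

```text
[514.5 141.   59.5] 1.2 [ 19.2 353.2]
[473.9  -3.4  60.1] 1.7 [-11.1 206.3]
[424.4   9.4  59. ] 3.9 [-61.4 215.6]
[463.9 153.9  60.3] 0.9 [-32.2 362.5]
near rail mouth top [444.4 -42.3  24.7] 1.8696978572024017 [-37.76184286 165.47029015]
[-21.36329672 284.4168174 ]
[ 233.65420727 -524.63041966  230.20254159] [[0.914, 0.407, -0.001], [0.407, -0.914, 0.002], [0.0, -0.002, -1.0]] [ 0.572382    0.50663784 -0.09757365] 85.46700839148069 0.1
[405.762  80.297] [430.6995  78.5295]
```

Emit:
move_arm:
  deltas:
    - {"twist":[0,0,-0.05],"offset":[0.01,0.03,0],"gripper":-1}
    - {"twist":[0,0,-0.1],"offset":[0.022,0.075,0],"gripper":-1}
    - {"twist":[0,0,-0.2],"offset":[0.035,0.12,0],"gripper":-1}
    - {"twist":[0,0,-0.3],"offset":[0.048,0.165,0],"gripper":-1}
    - {"twist":[0,0,-0.4],"offset":[0.061,0.21,0],"gripper":-1}
    - {"twist":[0,0,-0.489],"offset":[0.074,0.255,0],"gripper":-1}
    - {"twist":[0,0,-0.489],"offset":[0.087,0.3,0],"gripper":-1}
    - {"twist":[0,0,-0.489],"offset":[0.1,0.345,0],"gripper":-1}
    - {"twist":[0,0,-0.489],"offset":[0.113,0.39,0],"gripper":-1}
    - {"twist":[0,0,-0.489],"offset":[0.126,0.43,0],"gripper":-1}
    - {"twist":[0,0,-0.489],"offset":[0.136,0.465,0],"gripper":-1}
    - {"twist":[0,0,-0.489],"offset":[0.145,0.49,0],"gripper":-1}

```text
time_s: 1.3
eef_pos: [378.6, -33.0, 231.0]
tool_rot: [[0.998, -0.068, -0.0], [-0.068, -0.998, 0.001], [-0.0, -0.0, -1.0]]
ft_force: [0.3, -0.9, -0.3]
gripper_width: 85.4
grip_force: 0.0
```

Emit:
move_arm:
  deltas:
    - {"twist":[0,0,0],"offset":[0.01,0.045,0],"gripper":-1}
    - {"twist":[0,0,0],"offset":[0.016,0.085,0],"gripper":-1}
    - {"twist":[0,0,0],"offset":[0.022,0.115,0],"gripper":-1}
    - {"twist":[0,0,0],"offset":[0.022,0.115,0],"gripper":-1}
    - {"twist":[0,0,0],"offset":[0.022,0.115,0],"gripper":-1}
    - {"twist":[0,0,0],"offset":[0.022,0.115,0],"gripper":-1}

```text
time_s: 1.9
eef_pos: [400.5, 79.0, 231.0]
tool_rot: [[0.997, -0.071, -0.001], [-0.071, -0.997, -0.0], [-0.001, 0.001, -1.0]]
ft_force: [0.1, -0.2, -0.2]
gripper_width: 85.2
grip_force: 0.0
```

Emit:
move_arm:
  deltas:
    - {"twist":[0,0,0],"offset":[0,0.001,-0.04],"gripper":-1}
    - {"twist":[0,0,0],"offset":[0,0.001,-0.085],"gripper":-1}
    - {"twist":[0,0,0],"offset":[0,0.001,-0.13],"gripper":-1}
    - {"twist":[0,0,0],"offset":[0,0.001,-0.17],"gripper":-1}
    - {"twist":[0,0,0],"offset":[0,0.001,-0.2],"gripper":-1}
    - {"twist":[0,0,0],"offset":[0,0.001,-0.213],"gripper":-1}
    - {"twist":[0,0,0],"offset":[0,0.001,-0.213],"gripper":-1}
    - {"twist":[0,0,0],"offset":[0,0.001,-0.213],"gripper":-1}

```text
time_s: 2.7
eef_pos: [401.2, 79.8, 18.6]
tool_rot: [[0.997, -0.072, 0.0], [-0.072, -0.997, -0.0], [0.0, 0.0, -1.0]]
ft_force: [-0.3, -0.1, 0.4]
gripper_width: 85.2
grip_force: 0.0
```

Run:
```python
from h import *
a=viewer.camera("scene");b=viewer.camera("wrist")
f=lambda c:cv2.cvtColor(np.array(c["frame"]),cv2.COLOR_RGB2BGR)
cv2.imwrite('pics/d1.png',np.hstack([cv2.resize(f(a)[160:280,190:350],(400,300),interpolation=cv2.INTER_CUBIC),cv2.resize(f(b),(400,300))]))
```

```text
(no output)
```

View pics/d1.png

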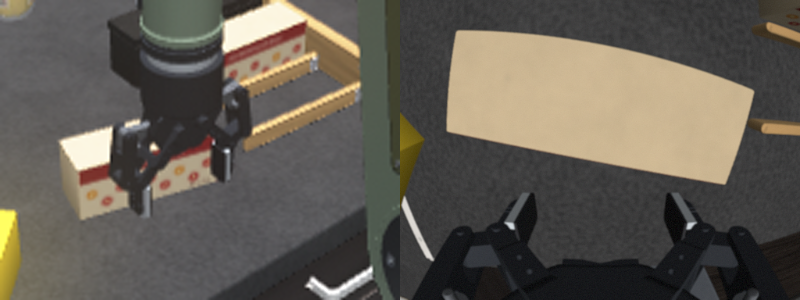

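Scene half: the gripper stands clear on the near side of the carton. Wrist half: the near face is ahead of both pads ((520,210) and (685,210)), with the right (lane-side) corner nearer. Pushing in +x of the rack now.

Emit:
move_arm:
  deltas:
    - {"twist":[0,0,0],"offset":[0.008,-0.0005,0],"gripper":-1}
    - {"twist":[0,0,0],"offset":[0.014,-0.001,0],"gripper":-1}
    - {"twist":[0,0,0],"offset":[0.017,-0.0012,0],"gripper":-1}
    - {"twist":[0,0,0],"offset":[0.02,-0.0014,0],"gripper":-1}
    - {"twist":[0,0,0],"offset":[0.0225,-0.0016,0],"gripper":-1}
    - {"twist":[0,0,0],"offset":[0.025,-0.0018,0],"gripper":-1}
    - {"twist":[0,0,0],"offset":[0.0275,-0.002,0],"gripper":-1}
    - {"twist":[0,0,0],"offset":[0.03,-0.0021,0],"gripper":-1}
    - {"twist":[0,0,0],"offset":[0.0325,-0.0023,0],"gripper":-1}
    - {"twist":[0,0,0],"offset":[0.035,-0.0025,0],"gripper":-1}
    - {"twist":[0,0,0],"offset":[0.0375,-0.0027,0],"gripper":-1}
    - {"twist":[0,0,0],"offset":[0.04,-0.0028,0],"gripper":-1}

```text
time_s: 4.0
eef_pos: [441.0, 77.8, 18.3]
tool_rot: [[0.998, -0.07, -0.0], [-0.07, -0.998, -0.0], [-0.0, 0.0, -1.0]]
ft_force: [-0.7, -0.6, -0.5]
gripper_width: 85.6
grip_force: 0.3
```

Emit:
move_arm:
  deltas:
    - {"twist":[0,0,0],"offset":[0.0025,-0.0002,0],"gripper":-1}
    - {"twist":[0,0,0],"offset":[0.005,-0.0004,0],"gripper":-1}
    - {"twist":[0,0,0],"offset":[0.0075,-0.0006,0],"gripper":-1}
    - {"twist":[0,0,0],"offset":[0.0095,-0.0007,0],"gripper":-1}
    - {"twist":[0,0,0],"offset":[0.0095,-0.0007,0],"gripper":-1}
    - {"twist":[0,0,0],"offset":[0.0095,-0.0007,0],"gripper":-1}

```text
time_s: 4.6
eef_pos: [450.6, 77.2, 18.4]
tool_rot: [[0.998, -0.07, 0.001], [-0.07, -0.998, 0.0], [0.001, -0.0, -1.0]]
ft_force: [-0.1, 0.7, -0.2]
gripper_width: 85.4
grip_force: 0.0
```

```bash
cat > look.py <<'E'
from h import *
import sys
a=viewer.camera("scene");b=viewer.camera("top");w=viewer.camera("wrist")
f=lambda c:cv2.cvtColor(np.array(c["frame"]),cv2.COLOR_RGB2BGR)
z=lambda c,u,v:cv2.resize(f(c)[v:v+90,u:u+120],(400,300),interpolation=cv2.INTER_CUBIC)
t=f(b)[170:260,180:340]
cv2.imwrite(sys.argv[1],np.vstack([np.hstack([z(a,215,170),cv2.resize(f(w),(400,300))]),cv2.resize(t,(800,450),interpolation=cv2.INTER_CUBIC)[:300]*0+cv2.resize(t[34:94],(800,300),interpolation=cv2.INTER_CUBIC)]))
np.savez(sys.argv[1][:-4],s=a["frame"],t=b["frame"])
o=ctrl.get_obs();print(o["eef_pos"],rk(o["eef_pos"]),o["ft_force"],o["time_s"],np.round(o["q"],0))
E
python3 look.py pics/e1.png
```

```text
[450.46312224  77.20419898  18.36534916] [-40.19237243 285.07665123] [-0.7647994   0.26034935 -0.15804514] 4.75 [ -1.  15. 114.   0.  51.  93.]
```

View pics/e1.png

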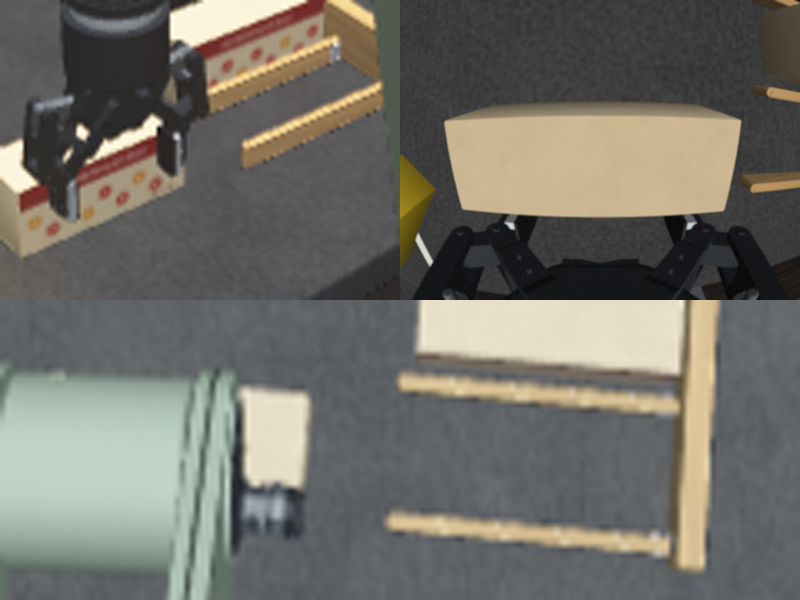

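Wrist view: the near face is now flush along both pads (row ~213), square to the rails. Backing off, rising, turning 90° and going behind the rear end.

Emit:
move_arm:
  deltas:
    - {"twist":[0,0,0],"offset":[-0.01,0.0007,0],"gripper":-1}
    - {"twist":[0,0,0],"offset":[-0.025,0.0018,0],"gripper":-1}
    - {"twist":[0,0,0],"offset":[-0.03,0.002,0.02],"gripper":-1}
    - {"twist":[0,0,0],"offset":[-0.03,0.002,0.06],"gripper":-1}
    - {"twist":[0,0,0],"offset":[-0.03,0.002,0.1],"gripper":0.5}
    - {"twist":[0,0,0],"offset":[-0.03,0.002,0.13],"gripper":0.5}
    - {"twist":[0,0,0],"offset":[-0.03,0.002,0.13],"gripper":0.5}

```text
time_s: 5.45
eef_pos: [423.5, 79.3, 152.9]
tool_rot: [[0.997, -0.07, 0.01], [-0.07, -0.998, -0.0], [0.01, -0.001, -1.0]]
ft_force: [0.5, 0.1, 0.9]
gripper_width: 43.9
grip_force: 0.0
```

Emit:
move_arm:
  deltas:
    - {"twist":[0,0,0.13],"offset":[0.005,0.01,0],"gripper":0.5}
    - {"twist":[0,0,0.26],"offset":[0.012,0.02,0],"gripper":0.5}
    - {"twist":[0,0,0.4],"offset":[0.02,0.03,0],"gripper":0.5}
    - {"twist":[0,0,0.54],"offset":[0.03,0.042,0],"gripper":0.5}
    - {"twist":[0,0,0.68],"offset":[0.04,0.054,0],"gripper":0.5}
    - {"twist":[0,0,0.82],"offset":[0.05,0.068,0],"gripper":0.5}
    - {"twist":[0,0,0.96],"offset":[0.06,0.082,0],"gripper":0.5}
    - {"twist":[0,0,1.1],"offset":[0.068,0.095,0],"gripper":0.5}
    - {"twist":[0,0,1.24],"offset":[0.074,0.104,0],"gripper":0.5}
    - {"twist":[0,0,1.38],"offset":[0.077,0.109,0],"gripper":0.5}
    - {"twist":[0,0,1.5],"offset":[0.078,0.11,0],"gripper":0.5}
    - {"twist":[0,0,1.571],"offset":[0.078,0.11,0],"gripper":0.5}

```text
time_s: 6.65
eef_pos: [496.8, 189.2, 146.5]
tool_rot: [[0.066, 0.998, -0.003], [0.998, -0.066, -0.001], [-0.001, -0.003, -1.0]]
ft_force: [0.2, -0.8, 0.5]
gripper_width: 21.4
grip_force: 0.0
```

```bash
python3 look.py pics/f1.png
```

```text
[496.96847679 188.98233282 146.8643743 ] [ -1.70599534 399.8632683 ] [ 0.08737827 -0.11564375 -0.01684747] 6.8 [11. 12. 99. -0. 69. 16.]
```

View pics/f1.png

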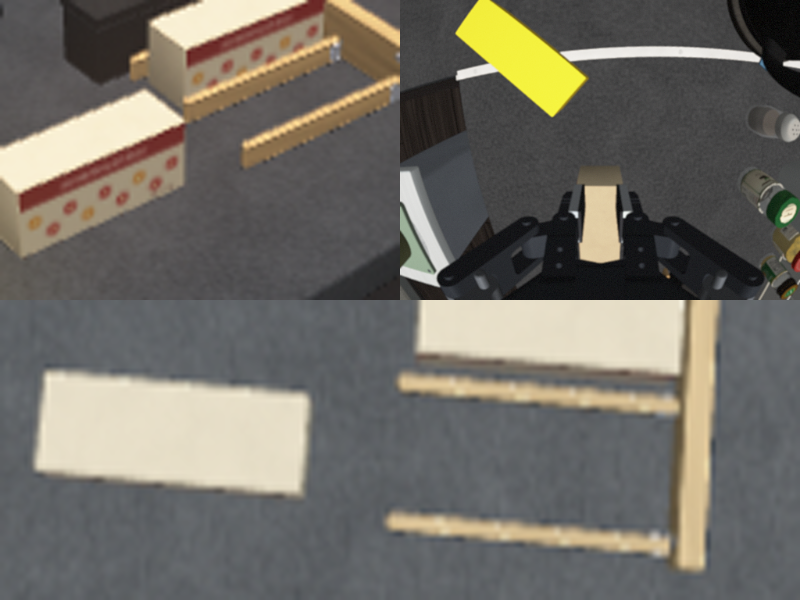

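The top view now shows the carton unobstructed at panel (35–310, 370–495), parallel to the rails. I'll measure it.

```bash
cat > meas.py <<'E'
from h import *
import sys,pickle;a,b=pickle.load(open('pics/c.pkl','rb'))
f=np.load(sys.argv[1])["t"];hsv=cv2.cvtColor(f,cv2.COLOR_RGB2HSV)
m=((f.min(2)>150)).astype(np.uint8)
n,l,s,c=cv2.connectedComponentsWithStats(m)
u,v=int(sys.argv[2]),int(sys.argv[3]);i=l[v,u]
cs,_=cv2.findContours((l==i).astype(np.uint8),0,2);r=cv2.minAreaRect(cs[0])
P=np.array([rk(onz(b,*p,62)) for p in cv2.boxPoints(r)]);print(s[i],P.round(1).tolist(),P.mean(0))
# moments
vv,uu=np.nonzero(l==i);W=np.array([rk(onz(b,x,y,62)) for x,y in zip(uu,vv)]);C=np.cov((W-W.mean(0)).T)
w,V=np.linalg.eigh(C);e=V[:,1]*np.sign(V[1,1]);print("centre",W.mean(0),"yaw(x/y)",e[0]/e[1],"size",np.sqrt(12*w))
E
python3 meas.py pics/f1.npz 215 256 ; python3 - <<'E'
E
python3 meas.py pics/f1.npz 214 230; python3 meas.py pics/f1.npz 290 206
```

```text
[     0      0    512    384 176322] [[-385.8, 103.7], [-385.8, 103.7], [-385.8, 103.7], [-385.8, 103.7]] [-385.79375706  103.72658413]
centre [162.30279025 158.34024324] yaw(x/y) 0.056197239492166824 size [1082.76760598 1501.68954207]
[ 187  217   55   23 1003] [[-29.6, 363.8], [23.3, 365.4], [23.1, 213.8], [-29.6, 213.4]] [ -3.20782974 289.09726466]
centre [ -3.32740493 288.78597999] yaw(x/y) -0.002813193257096191 size [ 52.94874537 150.63866606]
[ 263  194   54   24 1014] [[50.4, 155.1], [108.7, 155.2], [108.9, 5.0], [50.8, 6.1]] [79.68294317 80.33215307]
centre [78.13296082 80.57674163] yaw(x/y) 0.0043557869839587985 size [ 55.39923375 149.95843822]
```

The carton is at rack x −3.3 mm, yaw ≈ 0 and centre y ≈ 287. I'll descend behind it with the tips at about 30 mm.

Emit:
move_arm:
  deltas:
    - {"twist":[0,0,0],"offset":[-0.0016,0,-0.04],"gripper":0.5}
    - {"twist":[0,0,0],"offset":[-0.0016,0,-0.08],"gripper":0.5}
    - {"twist":[0,0,0],"offset":[-0.0016,0,-0.105],"gripper":0.5}
    - {"twist":[0,0,0],"offset":[-0.0016,0,-0.116],"gripper":0.5}
    - {"twist":[0,0,0],"offset":[-0.0016,0,-0.116],"gripper":0.5}
    - {"twist":[0,0,0],"offset":[-0.0016,0,-0.116],"gripper":0.5}

```text
time_s: 7.4
eef_pos: [497.6, 189.3, 33.2]
tool_rot: [[0.071, 0.998, 0.002], [0.998, -0.071, 0.0], [0.0, 0.002, -1.0]]
ft_force: [0.6, -0.0, 0.4]
gripper_width: 21.4
grip_force: 0.0
```

Emit:
move_arm:
  deltas:
    - {"twist":[0,0,0],"offset":[-0.0027,-0.0098,0],"gripper":0.5}
    - {"twist":[0,0,0],"offset":[-0.0034,-0.0198,0],"gripper":0.5}
    - {"twist":[0,0,0],"offset":[-0.0037,-0.0238,0],"gripper":0.5}
    - {"twist":[0,0,0],"offset":[-0.0037,-0.0278,0],"gripper":0.5}
    - {"twist":[0,0,0],"offset":[-0.0036,-0.0318,0],"gripper":0.5}
    - {"twist":[0,0,0],"offset":[-0.0033,-0.0359,0],"gripper":0.5}
    - {"twist":[0,0,0],"offset":[-0.0032,-0.0399,0],"gripper":0.5}
    - {"twist":[0,0,0],"offset":[-0.0031,-0.0439,0],"gripper":0.5}
    - {"twist":[0,0,0],"offset":[-0.003,-0.0479,0],"gripper":0.5}
    - {"twist":[0,0,0],"offset":[-0.0028,-0.0519,0],"gripper":0.5}
    - {"twist":[0,0,0],"offset":[-0.0027,-0.056,0],"gripper":0.5}
    - {"twist":[0,0,0],"offset":[-0.0027,-0.056,0],"gripper":0.5}

```text
time_s: 8.6
eef_pos: [493.8, 132.3, 32.0]
tool_rot: [[0.07, 0.998, -0.001], [0.998, -0.07, -0.001], [-0.001, -0.001, -1.0]]
ft_force: [0.2, 0.3, -0.0]
gripper_width: 21.4
grip_force: 0.0
```

```bash
python3 look.py pics/g1.png; python3 meas.py pics/g1.npz 232 232
```

```text
[493.57944707 132.75558175  31.91839152] [ -1.11132117 343.5374797 ] [-0.13825717 -0.11219514 -0.23431191] 8.75 [  5.  19. 106.  -0.  55.   9.]
[203 218  50  22 928] [[-27.0, 320.1], [25.8, 321.2], [25.6, 180.9], [-27.1, 180.8]] [ -0.66305873 250.7403324 ]
centre [ -0.84708373 250.67286954] yaw(x/y) 0.0019480641235023997 size [ 52.71677078 139.51641215]
```

View pics/g1.png

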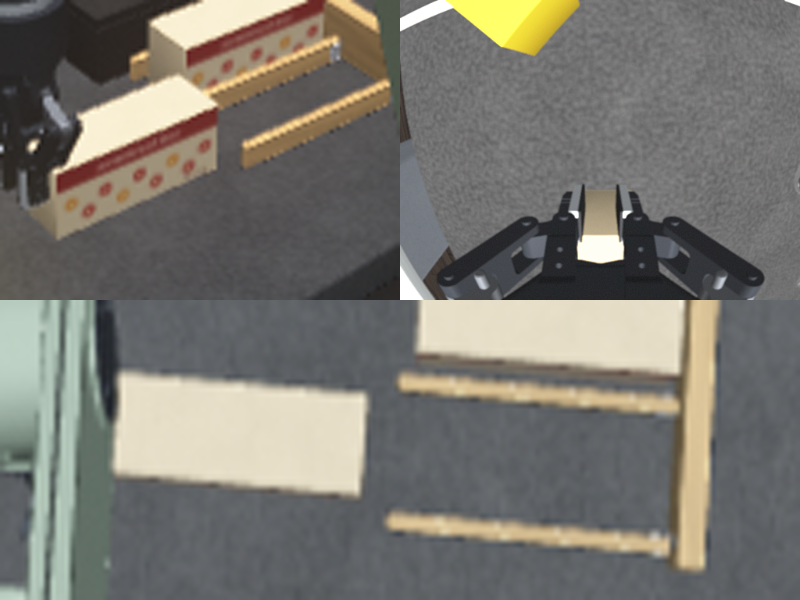

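Carton at x −0.8 mm, straight, its front end 16 mm short of the mouth (panel column 365). Pushing straight in.

Emit:
move_arm:
  deltas:
    - {"twist":[0,0,0],"offset":[-0.0002,-0.003,0],"gripper":0.5}
    - {"twist":[0,0,0],"offset":[-0.0005,-0.008,0],"gripper":0.5}
    - {"twist":[0,0,0],"offset":[-0.0008,-0.013,0],"gripper":0.5}
    - {"twist":[0,0,0],"offset":[-0.0011,-0.018,0],"gripper":0.5}
    - {"twist":[0,0,0],"offset":[-0.0014,-0.023,0],"gripper":0.5}
    - {"twist":[0,0,0],"offset":[-0.0017,-0.028,0],"gripper":0.5}
    - {"twist":[0,0,0],"offset":[-0.002,-0.033,0],"gripper":0.5}
    - {"twist":[0,0,0],"offset":[-0.0023,-0.038,0],"gripper":0.5}
    - {"twist":[0,0,0],"offset":[-0.0026,-0.043,0],"gripper":0.5}
    - {"twist":[0,0,0],"offset":[-0.0029,-0.048,0],"gripper":0.5}
    - {"twist":[0,0,0],"offset":[-0.0032,-0.053,0],"gripper":0.5}
    - {"twist":[0,0,0],"offset":[-0.0034,-0.055,0],"gripper":0.5}

```text
time_s: 9.95
eef_pos: [490.6, 77.6, 32.3]
tool_rot: [[0.07, 0.998, 0.0], [0.998, -0.07, -0.0], [-0.0, 0.0, -1.0]]
ft_force: [0.2, 0.1, -0.5]
gripper_width: 21.3
grip_force: 0.3
```

```bash
python3 look.py pics/g2.png; python3 meas.py pics/g2.npz 250 232
```

```text
[490.70993757  77.94688855  32.37253488] [-9.86822966e-02  2.88662934e+02] [-1.57383524  0.46484397 -0.39757027] 10.1 [ -1.  18. 108.  -0.  54.   3.]
[226 219  47  23 834] [[-26.4, 253.1], [26.7, 253.8], [26.5, 126.2], [-26.4, 126.6]] [1.13712172e-01 1.89932083e+02]
centre [ -0.34374177 188.99863269] yaw(x/y) -0.005311845342756279 size [ 52.77753932 125.4250672 ]
```

On track: x −0.3, yaw −0.005, inside the lane. Continuing.

Emit:
move_arm:
  deltas:
    - {"twist":[0,0,0],"offset":[-0.0002,-0.003,0],"gripper":0.5}
    - {"twist":[0,0,0],"offset":[-0.0006,-0.008,0],"gripper":0.5}
    - {"twist":[0,0,0],"offset":[-0.0009,-0.013,0],"gripper":0.5}
    - {"twist":[0,0,0],"offset":[-0.0013,-0.018,0],"gripper":0.5}
    - {"twist":[0,0,0],"offset":[-0.0016,-0.023,0],"gripper":0.5}
    - {"twist":[0,0,0],"offset":[-0.002,-0.028,0],"gripper":0.5}
    - {"twist":[0,0,0],"offset":[-0.0023,-0.033,0],"gripper":0.5}
    - {"twist":[0,0,0],"offset":[-0.0027,-0.038,0],"gripper":0.5}
    - {"twist":[0,0,0],"offset":[-0.003,-0.043,0],"gripper":0.5}
    - {"twist":[0,0,0],"offset":[-0.0034,-0.048,0],"gripper":0.5}
    - {"twist":[0,0,0],"offset":[-0.0037,-0.053,0],"gripper":0.5}
    - {"twist":[0,0,0],"offset":[-0.0041,-0.058,0],"gripper":0.5}

```text
time_s: 11.3
eef_pos: [486.6, 19.8, 32.4]
tool_rot: [[0.07, 0.998, 0.0], [0.998, -0.07, 0.0], [0.0, 0.0, -1.0]]
ft_force: [0.7, 2.1, 1.5]
gripper_width: 21.4
grip_force: 1.1
```

```bash
python3 look.py pics/g3.png; python3 meas.py pics/g3.npz 276 236
```

```text
[486.24499413  19.51247891  32.09042435] [ -0.42115062 230.0589388 ] [-0.1726883  -0.51181511  0.58900163] 11.45 [ -8.  17. 109.  -0.  54.  -4.]
[252 222  41  21 736] [[-26.6, 179.9], [26.6, 179.9], [26.4, 67.5], [-26.6, 68.3]] [-4.71695013e-02  1.23905413e+02]
centre [ -0.33074396 122.76410838] yaw(x/y) -0.016323986061414886 size [ 52.95785009 109.27867751]
```

View pics/g3.png

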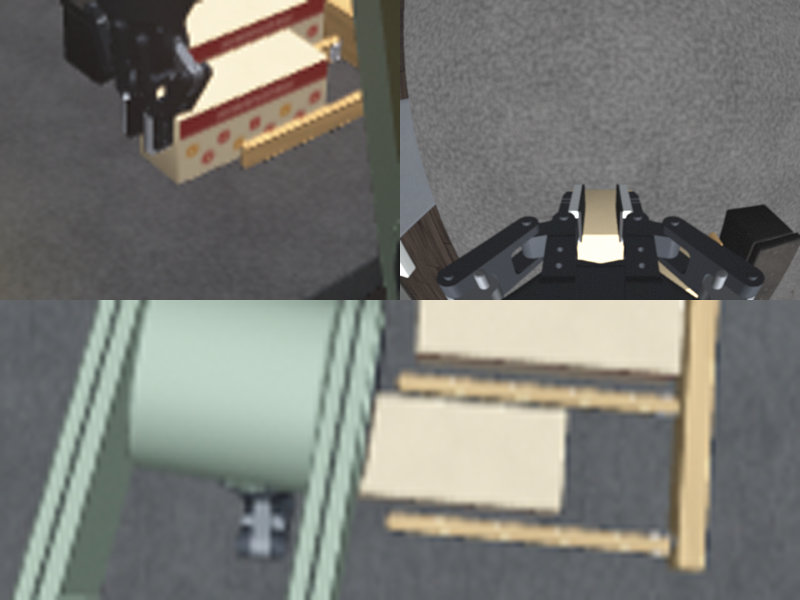

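The carton is well inside, with clear gaps on both sides (rails at panel rows 385 and 522, carton 395–510). I'll ease back 3 mm, raise the tips 12 mm so the knuckles stay above the stored carton, then go on.

Emit:
move_arm:
  deltas:
    - {"twist":[0,0,0],"offset":[0.0002,0.003,0],"gripper":0.5}
    - {"twist":[0,0,0],"offset":[0.0002,0.003,0.012],"gripper":0.5}
    - {"twist":[0,0,0],"offset":[0,0,0.012],"gripper":0.5}
    - {"twist":[0,0,0],"offset":[-0.0003,-0.004,0.012],"gripper":0.5}
    - {"twist":[0,0,0],"offset":[-0.0006,-0.009,0.012],"gripper":0.5}
    - {"twist":[0,0,0],"offset":[-0.001,-0.014,0.012],"gripper":0.5}
    - {"twist":[0,0,0],"offset":[-0.0013,-0.019,0.012],"gripper":0.5}
    - {"twist":[0,0,0],"offset":[-0.0017,-0.024,0.012],"gripper":0.5}
    - {"twist":[0,0,0],"offset":[-0.002,-0.029,0.012],"gripper":0.5}
    - {"twist":[0,0,0],"offset":[-0.0024,-0.034,0.012],"gripper":0.5}
    - {"twist":[0,0,0],"offset":[-0.0027,-0.039,0.012],"gripper":0.5}
    - {"twist":[0,0,0],"offset":[-0.0031,-0.044,0.012],"gripper":0.5}

```text
time_s: 12.65
eef_pos: [483.3, -24.3, 44.2]
tool_rot: [[0.07, 0.998, -0.0], [0.998, -0.07, -0.0], [-0.0, -0.0, -1.0]]
ft_force: [-0.1, 1.1, 1.4]
gripper_width: 21.4
grip_force: 0.9
```

```bash
python3 look.py pics/g4.png; python3 meas.py pics/g4.npz 290 236
```

```text
[483.15230172 -24.50625652  44.04427246] [ -0.3939867  185.93159686] [ 0.63197234 -0.11094341  0.45518586] 12.8 [-13.  15. 110.  -0.  55.  -9.]
[ 200  193  117  110 4333] [[-183.8, 314.5], [133.2, 295.1], [108.3, 1.5], [-204.6, 33.9]] [-36.70093621 161.2508235 ]
centre [ -5.84855291 151.75515127] yaw(x/y) -1.131390292308561 size [213.00170425 318.09705687]
```

View pics/g4.png

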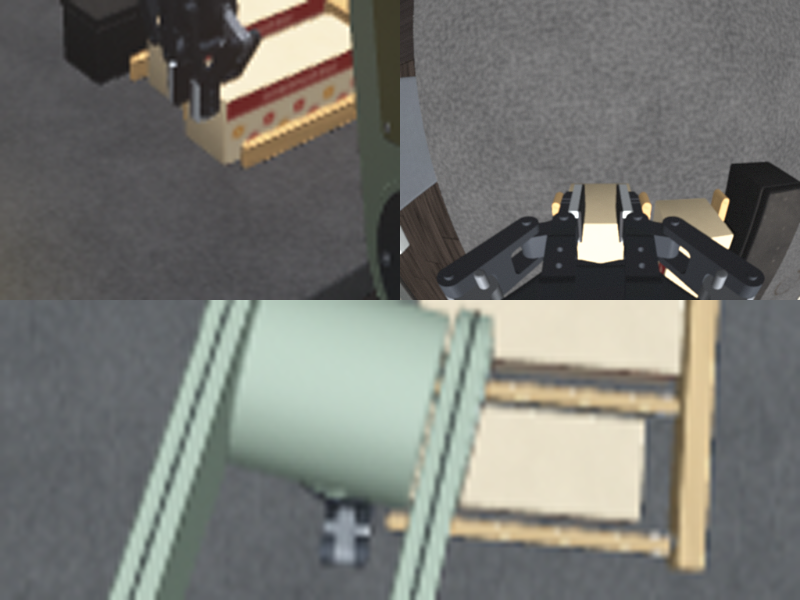

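About 21 mm left to the board (carton edge at panel column 643, board face ~678), with both side gaps clear and the elbow link passing above the stored carton. Slower now.

Emit:
move_arm:
  deltas:
    - {"twist":[0,0,0],"offset":[-0.0002,-0.003,0],"gripper":0.5}
    - {"twist":[0,0,0],"offset":[-0.0004,-0.006,0],"gripper":0.5}
    - {"twist":[0,0,0],"offset":[-0.0006,-0.009,0],"gripper":0.5}
    - {"twist":[0,0,0],"offset":[-0.0008,-0.012,0],"gripper":0.5}
    - {"twist":[0,0,0],"offset":[-0.001,-0.014,0],"gripper":0.5}
    - {"twist":[0,0,0],"offset":[-0.0011,-0.016,0],"gripper":0.5}
    - {"twist":[0,0,0],"offset":[-0.0011,-0.016,0],"gripper":0.5}

```text
time_s: 13.5
eef_pos: [482.4, -40.2, 44.3]
tool_rot: [[0.07, 0.998, 0.0], [0.998, -0.07, -0.0], [-0.0, 0.0, -1.0]]
ft_force: [0.4, 0.1, -0.8]
gripper_width: 21.5
grip_force: 0.0
```

Emit:
move_arm:
  deltas:
    - {"twist":[0,0,0],"offset":[-0.0001,-0.001,0],"gripper":0.5}
    - {"twist":[0,0,0],"offset":[-0.0001,-0.002,0],"gripper":0.5}
    - {"twist":[0,0,0],"offset":[-0.0001,-0.002,0],"gripper":0.5}

```text
time_s: 13.8
eef_pos: [482.3, -41.9, 44.4]
tool_rot: [[0.07, 0.998, 0.0], [0.998, -0.07, -0.0], [-0.0, 0.0, -1.0]]
ft_force: [-0.1, 0.6, 1.1]
gripper_width: 21.5
grip_force: 0.3
```

Run:
```python
from h import *
import pickle;b=viewer.camera("top")
f=np.array(b["frame"]).astype(float).sum(2)
for v in (234,236,238,240,242): print(v,f[v,298:318].astype(int).tolist())
o=ctrl.get_obs();print(rk(o["eef_pos"]),o["ft_force"],o["time_s"])
```

```text
234 [667, 665, 663, 663, 662, 661, 661, 665, 667, 666, 665, 665, 668, 671, 666, 660, 571, 263, 396, 568]
236 [668, 666, 667, 663, 662, 660, 661, 663, 663, 666, 666, 666, 665, 669, 674, 662, 485, 271, 430, 571]
238 [668, 669, 667, 665, 663, 663, 662, 664, 661, 660, 660, 663, 666, 668, 669, 657, 419, 290, 480, 567]
240 [673, 672, 670, 666, 662, 661, 660, 664, 664, 662, 660, 663, 664, 662, 662, 647, 366, 309, 535, 567]
242 [672, 668, 670, 672, 668, 667, 666, 666, 669, 667, 664, 665, 662, 664, 662, 645, 325, 307, 552, 570]
[-1.05999210e-02  1.68561743e+02] [0.69727702 1.0367076  0.21427257] 13.85
```

Emit:
move_arm:
  deltas:
    - {"twist":[0,0,0],"offset":[-0.0001,-0.001,0],"gripper":0.5}
    - {"twist":[0,0,0],"offset":[-0.0001,-0.002,0],"gripper":0.5}
    - {"twist":[0,0,0],"offset":[-0.0001,-0.002,0],"gripper":0.5}

```text
time_s: 14.15
eef_pos: [482.2, -43.9, 44.4]
tool_rot: [[0.07, 0.998, 0.0], [0.998, -0.07, -0.0], [-0.0, 0.0, -1.0]]
ft_force: [-0.6, 0.9, 1.5]
gripper_width: 21.1
grip_force: 0.6
```

Emit:
move_arm:
  deltas:
    - {"twist":[0,0,0],"offset":[0,-0.0005,0],"gripper":0.5}
    - {"twist":[0,0,0],"offset":[-0.0001,-0.001,0],"gripper":0.5}
    - {"twist":[0,0,0],"offset":[-0.0001,-0.001,0],"gripper":0.5}

```text
time_s: 14.45
eef_pos: [482.1, -44.9, 44.3]
tool_rot: [[0.07, 0.998, 0.0], [0.998, -0.07, -0.0], [-0.0, 0.0, -1.0]]
ft_force: [-0.3, 2.3, 0.5]
gripper_width: 21.2
grip_force: 0.8
```

Run:
```python
from h import *
b=viewer.camera("top")
f=np.array(b["frame"]).astype(float).sum(2)
for v in (234,238,242): print(v,f[v,308:320].astype(int).tolist())
for v in (200,206): print(v,f[v,308:320].astype(int).tolist())
o=ctrl.get_obs();print(rk(o["eef_pos"]),o["ft_force"],o["time_s"])
```

```text
234 [667, 668, 667, 670, 671, 671, 664, 577, 403, 568, 576, 580]
238 [665, 665, 666, 668, 671, 672, 660, 480, 485, 571, 573, 577]
242 [668, 665, 667, 665, 668, 665, 649, 397, 554, 570, 568, 573]
200 [673, 668, 670, 668, 666, 664, 669, 673, 651, 247, 421, 587]
206 [669, 668, 666, 667, 671, 672, 671, 663, 579, 320, 556, 597]
[2.07900691e-02 1.65545529e+02] [-0.31166062  1.16717887  1.35063843] 14.5
```

Emit:
move_arm:
  deltas:
    - {"twist":[0,0,0],"offset":[0,-0.0005,0],"gripper":0.5}
    - {"twist":[0,0,0],"offset":[-0.0001,-0.001,0],"gripper":0.5}

```text
time_s: 14.7
eef_pos: [482.0, -45.8, 44.4]
tool_rot: [[0.07, 0.998, 0.0], [0.998, -0.07, 0.0], [0.0, 0.0, -1.0]]
ft_force: [0.9, 2.4, 0.9]
gripper_width: 21.5
grip_force: 1.0
```

Emit:
move_arm:
  deltas:
    - {"twist":[0,0,0],"offset":[0,-0.0005,0],"gripper":0.5}
    - {"twist":[0,0,0],"offset":[0,-0.0005,0],"gripper":0.5}

```text
time_s: 14.9
eef_pos: [482.0, -46.4, 44.3]
tool_rot: [[0.07, 0.998, 0.0], [0.998, -0.07, -0.0], [-0.0, 0.0, -1.0]]
ft_force: [0.8, 1.7, 1.0]
gripper_width: 21.7
grip_force: 0.9
```

Emit:
move_arm:
  deltas:
    - {"twist":[0,0,0],"offset":[0,-0.0005,0],"gripper":0.5}
    - {"twist":[0,0,0],"offset":[0,-0.0005,0],"gripper":0.5}

```text
time_s: 15.1
eef_pos: [482.0, -46.8, 44.4]
tool_rot: [[0.07, 0.998, 0.0], [0.998, -0.07, 0.0], [0.0, 0.0, -1.0]]
ft_force: [0.5, 2.1, 1.6]
gripper_width: 21.7
grip_force: 1.0
```

```bash
cat > ed.py <<'E'
from h import *
b=viewer.camera("top")
f=np.array(b["frame"]).astype(float).sum(2)
for v in (234,238,242,200,206): print(v,f[v,312:320].astype(int).tolist())
o=ctrl.get_obs();print(rk(o["eef_pos"]),o["ft_force"],o["time_s"])
E
python3 ed.py
```

```text
234 [671, 672, 670, 659, 523, 571, 577, 580]
238 [669, 671, 672, 661, 524, 570, 572, 576]
242 [666, 665, 665, 664, 552, 572, 567, 573]
200 [666, 663, 668, 671, 652, 249, 421, 588]
206 [670, 673, 671, 663, 579, 321, 555, 596]
[-1.39444833e-02  1.63574163e+02] [0.22367714 1.74518476 1.23620689] 15.15
```

Emit:
move_arm:
  deltas:
    - {"twist":[0,0,0],"offset":[0,-0.0005,0],"gripper":0.5}
    - {"twist":[0,0,0],"offset":[0,-0.0005,0],"gripper":0.5}

```text
time_s: 15.35
eef_pos: [481.9, -47.3, 44.3]
tool_rot: [[0.07, 0.998, 0.0], [0.998, -0.07, 0.0], [0.0, 0.0, -1.0]]
ft_force: [0.6, 1.8, 2.1]
gripper_width: 21.6
grip_force: 1.1
```

Emit:
move_arm:
  deltas:
    - {"twist":[0,0,0],"offset":[0,-0.0005,0],"gripper":0.5}
    - {"twist":[0,0,0],"offset":[0,-0.0005,0],"gripper":0.5}

```text
time_s: 15.55
eef_pos: [481.9, -47.9, 44.3]
tool_rot: [[0.07, 0.998, -0.0], [0.998, -0.07, -0.0], [-0.0, -0.0, -1.0]]
ft_force: [0.4, 2.0, 1.5]
gripper_width: 21.2
grip_force: 1.1
```

```bash
python3 ed.py
```

```text
234 [671, 672, 673, 668, 630, 571, 579, 581]
238 [670, 672, 675, 670, 612, 571, 574, 579]
242 [669, 670, 666, 658, 569, 573, 569, 575]
200 [667, 664, 669, 673, 652, 251, 422, 590]
206 [673, 674, 673, 664, 579, 321, 558, 597]
[3.72361893e-02 1.62540997e+02] [0.65877164 1.87690543 1.68921605] 15.6
```

Emit:
move_arm:
  deltas:
    - {"twist":[0,0,0],"offset":[0,-0.0005,0],"gripper":0.5}
    - {"twist":[0,0,0],"offset":[0,-0.0005,0],"gripper":0.5}

```text
time_s: 15.8
eef_pos: [481.9, -48.2, 44.3]
tool_rot: [[0.07, 0.998, -0.0], [0.998, -0.07, 0.0], [0.0, -0.0, -1.0]]
ft_force: [0.0, 3.6, 1.1]
gripper_width: 21.1
grip_force: 1.6
```

Emit:
move_arm:
  deltas:
    - {"twist":[0,0,0],"offset":[0,-0.0005,0],"gripper":0.5}
    - {"twist":[0,0,0],"offset":[0,-0.0005,0],"gripper":0.5}

```text
time_s: 16.0
eef_pos: [481.9, -48.2, 44.3]
tool_rot: [[0.07, 0.998, -0.0], [0.998, -0.07, 0.001], [0.001, -0.0, -1.0]]
ft_force: [0.7, 4.2, 3.2]
gripper_width: 21.3
grip_force: 2.6
```

```bash
python3 ed.py
```

```text
234 [671, 675, 673, 676, 691, 572, 578, 582]
238 [670, 674, 675, 673, 632, 572, 576, 579]
242 [669, 670, 667, 658, 587, 572, 570, 576]
200 [667, 667, 671, 674, 653, 251, 425, 591]
206 [673, 676, 674, 665, 583, 325, 558, 597]
[3.50648695e-02 1.62224351e+02] [0.8531438  4.99334994 2.44909854] 16.05
```

The arm has stalled and force is rising (≈5 N): the carton is home. Backing off along the lane, then up.

Emit:
move_arm:
  deltas:
    - {"twist":[0,0,0],"offset":[0.0002,0.003,0],"gripper":0.5}
    - {"twist":[0,0,0],"offset":[0.0007,0.01,0],"gripper":0.5}
    - {"twist":[0,0,0],"offset":[0.002,0.03,0],"gripper":0.5}
    - {"twist":[0,0,0],"offset":[0.004,0.06,0.01],"gripper":0.5}
    - {"twist":[0,0,0],"offset":[0.006,0.09,0.04],"gripper":0.5}
    - {"twist":[0,0,0],"offset":[0.008,0.12,0.08],"gripper":0.5}
    - {"twist":[0,0,0],"offset":[0.01,0.15,0.12],"gripper":0.5}
    - {"twist":[0,0,0],"offset":[0.01,0.18,0.15],"gripper":0.5}
    - {"twist":[0,0,0],"offset":[0.01,0.2,0.16],"gripper":0.5}
    - {"twist":[0,0,0],"offset":[0.01,0.2,0.16],"gripper":0.5}

```text
time_s: 17.05
eef_pos: [493.3, 153.5, 206.9]
tool_rot: [[0.066, 0.998, 0.006], [0.998, -0.066, 0.001], [0.001, 0.006, -1.0]]
ft_force: [0.2, -0.1, -0.5]
gripper_width: 21.5
grip_force: 0.0
```

```bash
python3 look.py pics/z1.png
python3 - <<'E'
from h import *
import pickle;_,b=pickle.load(open('pics/c.pkl','rb'))
g=np.load('pics/z1.npz')["t"].astype(float).sum(2)
# carton lateral edges at columns (half-level crossing)
L=[]
for u in range(270,310,5):
    col=g[:,u];v0=235;lo=v0
    while col[lo]>600: lo-=1
    hi=v0
    while col[hi]>600: hi+=1
    L.append([rk(onz(b,u,lo+.5,62))[0],rk(onz(b,u,hi-.5,62))[0]])
L=np.array(L);print(L.round(1).tolist(),L.mean())
E
```

```text
[490.97245986 150.47054034 202.93125127] [ -4.96423849 361.0238369 ] [-0.13254347 -0.0545767   0.28341673] 17.2 [ 7.  6. 99. -0. 76. 11.]
[[22.8, -24.8], [23.9, -26.4], [22.3, -25.2], [23.4, -24.1], [24.6, -25.7], [22.9, -24.5], [24.1, -26.2], [22.4, -25.0]] -0.964859071121686
```

View pics/z1.png

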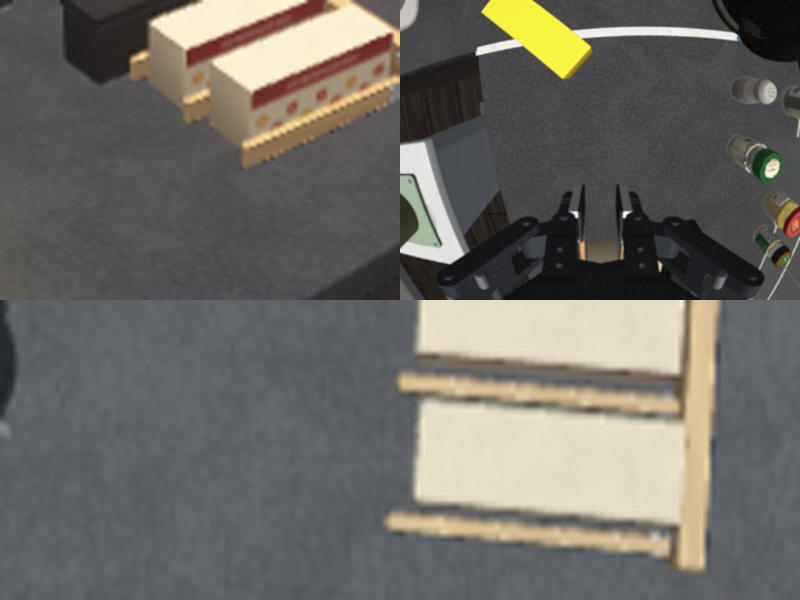

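The carton lies at panel (415–683, 400–525), against the board, parallel to the rails and about −1 mm off the centreline, with gaps on both sides. The gripper is clear. Handing in.

```bash
python3 -c "
from bench import ctrl
print(ctrl.hand_in())"
```

```text
the job is handed in; nothing more can be done
None
```

The job is handed in: the last picture shows the tea carton home against the back board in the nearest lane, about 1 mm off the centreline, straight, with gaps to both rails and the gripper clear; the judge returned no verdict.

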